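Dip the wireless pH probe in the sample beaker

ROBOT

A 6-joint arm with a two-finger parallel gripper is mounted at the origin on the work surface. World frame = base frame: x ahead of the robot, y to its left, z up, the work surface at z = 0. Lengths are in m, angles in degrees, forces in N, time in s.
With the tool pointing down it reaches from about 0.3 to 0.75 m from the base axis. Payload 8.5 kg.
Tool frame: the origin (TCP) lies between the finger pads; the fingertips stand env.finger_overhang ahead of it and the grasp point (between the pads) lies 2 mm behind it (env.finger_overhang is the distance from the TCP to the fingertips, in m); z points along the fingers, y is the line along which they close (so a half turn about z gives the same grasp; the last joint's range is limited). The gripper opens to 85 mm and grips with 20 to 120 N. Pads are 22 mm wide; open, the fingers measure 114 mm over their backs; the gripper's body (76 mm by 85 mm) begins 54 mm behind the grasp point. The pads swing forward as they close: fully open they stand 13 mm farther back than shut.
Start: joints at [-81.033, 21.807, 74.336, -0, 83.858, -12.336], TCP at [0.2, -0.512, 0.248] pointing down, gripper open.
Joint ranges: [-178.18, 178.18], [-50.72, 133.34], [12.68, 142.11], [-81.47, 261.47], [9.98, 163.14], [-165.26, 165.26]. Speed limits (degrees/s): [136.94, 136.94, 180, 180, 180, 180].

INTERFACE

Orientations are given as a 3x3 rotation matrix whose columns are the frame's x, y, z axes.
In Python, from rig import env gives the robot as it stands. The module is installed in compiled form; this text tells all that it offers.
- The arm moves only by the tool jog_arm, never from a script. Its arguments are lists of equal length, an entry for each row: "hand": the finger opening in m, from 0 to 0.0854; "travel": the shift along the world's x, y, z in m, a list of three; "yaw": the turn about the world's z in rad. A call has exactly 5 rows; each row shifts and turns the commanded pose from where the row before left it; what a row does not reach is not made up. A row lasts 1/8 s, in which the tool goes at most 62.5 mm and 10.7 degrees, less where a joint would pass 70% of its speed; a pose out of reach is approached as far as the arm can. A call is refused whole if a number of a shift passes 0.0625 or a number of a turn 0.188, either way. A call with a gripper value outside its range is refused whole. The fingers move at their own pace and stop on an object; "grip_force" is the grip in N (left out, the last holds). Time passes only in rows, so rows that do not move let the fingers close, or fill a call up. It gives the time, the measured TCP pose, the force, the opening and the grip force at its end, in the units of the state.
- env.observe(): the state, without advancing time (a new reading comes with each control period).
- env.get_image(name): name is "side" or "top" or "wrist"; returns the picture (420x560x3 uint8, red, green, blue); there is no depth.
- env.calibration(name): a dict with "fx", "fy", "cx", "cy" (pixels), "position" and "rotation" of the camera in the world; the wrist camera has in their place "hand_eye" (4x4, takes a point from camera to tool coordinates, whose origin is the TCP and whose axes are the flange's). Camera axes: x right, y down, z forward; pixel columns grow to the right and rows downward; lengths in m; the calibration is good to about 2 mm. A picture is of the moment at which its call begins: read the wrist's pose just before it. calibration takes no time and is no camera call.
- env.close_job(): hands the job in; it is judged then, once.
The state is a dict: "time_s": time; "q": joint angles; "qvel": joint speeds; "joint_efforts": joint torques, N m; "position": TCP position; "tool_rot": TCP orientation; "ft_force": force on the tool from outside, world axes, zero at the start; "wrist_torque": the same for the moment, N m; "grip_width": finger opening in m; "gripper_force": force on a finger pad.
Only numpy, scipy, OpenCV 4.12 (cv2) and the standard library are available. Lean on these libraries where they do the work, as an engineer would, in place of code of your own. Each camera call takes 0.05 s, during which the arm holds its last target. There are 200 camera calls.

TASK

Take the wireless pH probe out of its forked stand, hold it upright and dip its tip into the plain porcelain beaker (not the jug or the dish) to about half the beaker's depth for a good second, without pressing on the beaker. Then hang the probe back in the stand, at the back of the fork's slot with its head resting on the fork, and let go. Leave the beaker and everything else standing where it is.

Things in the scene. Friction and masses are not known exactly. Their poses are not given: they have to be found in the camera images.
- probe: wireless pH probe, upright, 165 mm long, about 0.12 kg: black round head 36 mm in diameter, 55 mm tall, over a thin grey shaft 12 mm in diameter that reaches 110 mm below it. Origin: centre of the head's flat underside (the shoulder); z up. It starts hanging in the stand's fork, shoulder on the fork; lift it a little and slide it out of the slot's open front
- probe_tip (a point): lower end of the probe's shaft, on its axis, 110 mm below the probe's origin
- stand: heavy fixed stand; a level steel fork, 8 mm thick, 60 mm wide, top face 135 mm up. Its 20 mm wide slot opens along the stand's own -x (prong ends 35 mm from the origin) and is shut 10 mm to +x. Column (diameter 20 mm) 85 mm to +x, on a round foot 124 mm in diameter, 14 mm high. Nothing rises above the fork. Origin: on the table below the slot point where the probe's axis belongs; z up; yaw varies
- slot (a point): point on the level of the fork's top face, on the slot's midline, where the probe's origin belongs; same axes as the stand (slot opens along -x)
- beaker: plain straight-walled white porcelain beaker, loose, 62 mm in diameter, 85 mm tall, wall 4 mm, floor 6 mm thick, 0.18 kg, open at the top, no handle. Origin: centre of its underside; z up. It stands in one of three places, the jug and the dish in the others
- beaker_rim (a point): centre of the beaker's mouth, level with its rim, 85 mm above its origin
- jug: white porcelain jug with a handle at its own +y, 86 mm in diameter at the rim, 100 mm tall, 0.35 kg, loose bystander. Origin: centre of its underside
- dish: shallow white porcelain dish, 100 mm across, 36 mm tall, loose bystander. Origin: centre of its underside
- canister: grey plastic jar with black lid, 84 mm in diameter, 130 mm tall, bystander. Origin: centre of its underside
- bottle: closed amber bottle, 60 mm in diameter, 150 mm tall, bystander. Origin: centre of its underside
- petri: stack of shut white Petri dishes, 92 mm in diameter, 45 mm tall, bystander. Origin: centre of its underside
- slidebox: flat black slide box, 90 x 160 x 34 mm, bystander. Origin: centre of its underside
- spatula: thin steel lab spatula lying on the table, 185 mm long, 8 mm thick, bystander. Origin: below its middle; it lies along its own x
Things that resemble listed ones, but are neither listed nor needed, are in the scene too. Leave any green look-alike of the stand alone. There is more than one size of the probe; the job needs the smaller.

How it is judged:
By the outcome, as a careful person would: the job done as asked, in the order asked, and still so for the second after the job is handed in, with the robot touching nothing.
It also fails if it takes over 64 s, if anything falls off the work surface, if the arm or the gripper's body presses on something with over 40 N, if the wrist force passes 120 N, or if a joint passes its speed limit or range.

## Working session

There is one attempt and no reset: what is moved stays moved. The work goes in short steps, Python scripts to look and compute and a tool call to move; the robot and the scene stay as the last step left them, time stands still between calls to the robot, and variables do not carry over. Pictures are saved under pics/ and viewed, at most 10 in all, crops included, and the job is handed in when it is done.

Besides the shell and the picture viewer there is one more tool, called after "Request:" as name([rows], argument=value, ...), one row to a line, values as JSON. jog_arm: Moves the arm, as the interface text tells. Its arguments: {"type":"object","properties":{"hand":{"type":"array"},"travel":{"type":"array"},"yaw":{"type":"array"},"grip_force":{"type":"number"}},"required":["hand","travel","yaw"]}

```bash
mkdir -p pics; python3 - <<'E'
from rig import env
import cv2,numpy as np
for n in("top","side"):
    im=env.get_image(n);cv2.imwrite(f"pics/{n}0.png",im[:,:,::-1])
    c=env.calibration(n);print(n,{k:np.round(v,4).tolist() for k,v in c.items()})
print(env.finger_overhang, env.calibration("wrist"));s=env.observe();print(s["time_s"],s["tool_rot"],s["grip_width"])
E
```

```text
top {'fx': 477.3297, 'fy': 477.3297, 'cx': 271.9302, 'cy': 206.5806, 'position': [0.4582, 0.0074, 1.2174], 'rotation': [[-0.0028, -0.9977, 0.0679], [-1.0, 0.0028, -0.001], [0.0009, -0.0679, -0.9977]]}
side {'fx': 439.6948, 'fy': 439.6948, 'cx': 278.4918, 'cy': 210.2726, 'position': [0.1492, 0.7744, 1.1796], 'rotation': [[-0.8951, -0.3456, 0.2816], [-0.4458, 0.6839, -0.5776], [0.007, -0.6426, -0.7662]]}
0.017 {'fx': 352.36685180010517, 'fy': 352.36685180010517, 'cx': 281.0834451545905, 'cy': 205.87975844813334, 'hand_eye': array([[-7.56546120e-04, -9.47579838e-01, -3.19518198e-01,
         8.09696074e-02],
       [ 9.99999007e-01, -1.09670682e-03,  8.84681693e-04,
         5.96007242e-04],
       [-1.18872432e-03, -3.19517211e-01,  9.47579727e-01,
        -1.24087123e-01],
       [ 0.00000000e+00,  0.00000000e+00,  0.00000000e+00,
         1.00000000e+00]])}
0.1 [[ 9.31696415e-01  3.63237859e-01 -2.19119781e-04]
 [ 3.63237836e-01 -9.31695597e-01  1.26060546e-03]
 [ 2.53746693e-04 -1.25409418e-03 -9.99999181e-01]] 0.08525491334283893
```

View pics/top0.png

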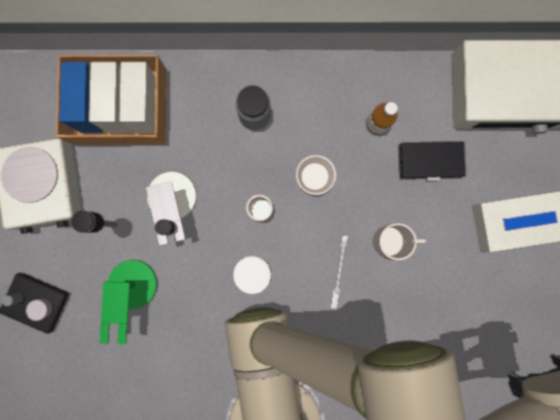

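View pics/side0.png

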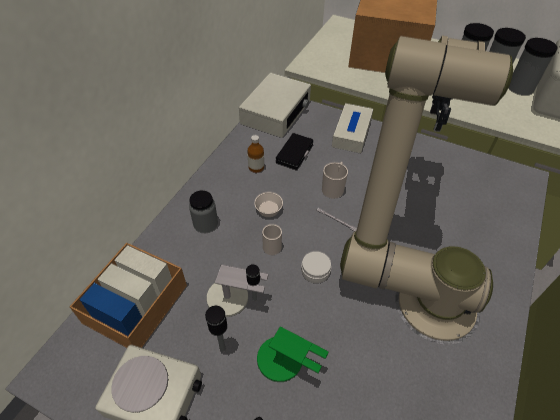

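The top view shows the stand with its white foot at (170,195), its fork reaching to (178,240) and the small probe head at (165,228). The beaker is at (260,208), the dish at (316,175) and the jug at (398,241). The bigger probe at (87,222) and the green stand at (125,300) are look-alikes.

```bash
cat > h.py <<'E'
from rig import env
import cv2,numpy as np
def ray(n,uv,pose=None):
    c=env.calibration(n)
    if n=="wrist":
        T=np.eye(4);T[:3,:3]=pose[1];T[:3,3]=pose[0];T=T@c["hand_eye"];R,p=T[:3,:3],T[:3,3]
    else: R,p=np.array(c["rotation"]),np.array(c["position"])
    d=R@np.array([(uv[0]-c["cx"])/c["fx"],(uv[1]-c["cy"])/c["fy"],1]);return p,d
def onz(n,uv,z,pose=None):
    p,d=ray(n,uv,pose);return p+d*(z-p[2])/d[2]
def two(a,b):
    (p,d),(q,e)=a,b
    t=np.linalg.lstsq(np.c_[d,-e],q-p,rcond=None)[0]
    x,y=p+d*t[0],q+e*t[1];return (x+y)/2,np.linalg.norm(x-y)
E
python3 - <<'E'
from h import *
t=cv2.imread("pics/top0.png");s=cv2.imread("pics/side0.png")
a=cv2.resize(t[165:255,130:290],None,fx=5,fy=5,interpolation=cv2.INTER_CUBIC)
b=cv2.resize(s[215:325,185:345],None,fx=5,fy=5,interpolation=cv2.INTER_CUBIC)
cv2.imwrite("pics/ta.png",a);cv2.imwrite("pics/sb.png",b)
r=lambda v:np.round(v,3)
print("head",r(onz("top",(165,227.5),.19)),"beaker",r(onz("top",(260,207),.085)))
print("foot",r(onz("top",(172,195),.014)))
E
```

```text
head [0.484 0.236 0.19 ] beaker [0.534 0.035 0.085]
foot [0.57  0.259 0.014]
```

View pics/ta.png

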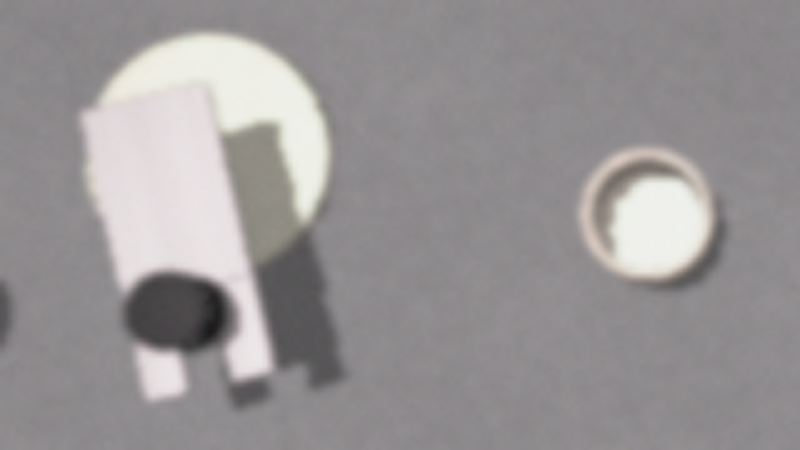

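View pics/sb.png

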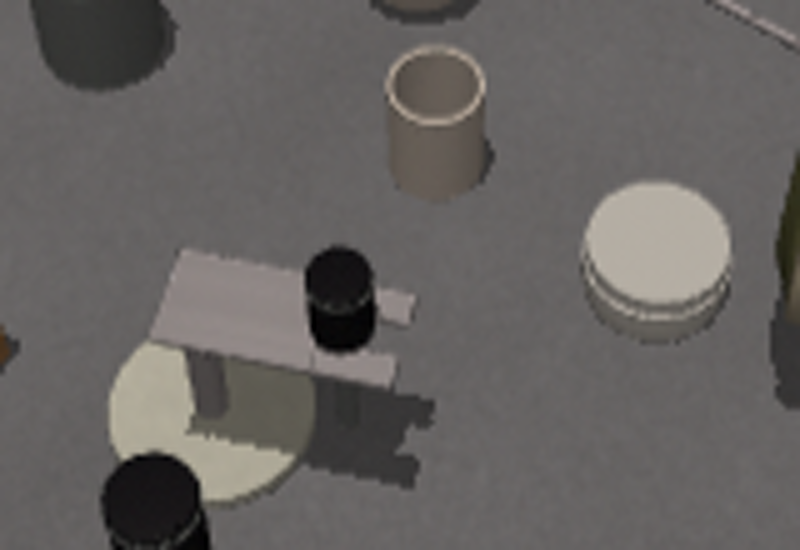

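The crops show the fork's corners: in the top one, back (80,112) and (208,82), front (147,402) and (272,375). The head's top face is at about (163,310) in the top crop and (340,277) in the side crop. The beaker rim centre is at (647,214) and (436,85).

```bash
python3 - <<'E'
from h import *
T=lambda x,y:(130+(x+.5)/5-.5,165+(y+.5)/5-.5)
S=lambda x,y:(185+(x+.5)/5-.5,215+(y+.5)/5-.5)
r=lambda v:np.round(v,4)
for n,a,b in(("head",(163,310),(340,277)),("rim",(647,214),(436,85))):
    p,e=two(ray("top",T(*a)),ray("side",S(*b)));print(n,r(p),r(e))
    z=.19 if n=="head" else .085;print(r(onz("top",T(*a),z)),r(onz("side",S(*b),z)))
for name,n,f,c in(("top","top",T,((80,112),(208,82),(147,402),(272,375))),("side","side",S,((148,340),(182,248),(394,387),(412,325)))):
    P=[onz(n,f(*k),.135) for k in c];B=(P[0]+P[1])/2;F=(P[2]+P[3])/2
    d=(B-F)/np.linalg.norm(B-F);print(name,"F",r(F),"B",r(B),"len",r(np.linalg.norm(B-F)),"w",r(np.linalg.norm(P[0]-P[1])),r(np.linalg.norm(P[2]-P[3])),"yaw",np.degrees(np.arctan2(d[1],d[0])),"slot",r(F+.035*d))
print(two(ray("top",T(209.5,388.5)),ray("side",S(403,356))))
# other tall neighbour
print("bigprobe",r(onz("top",(87,221),.2)),"petri",r(onz("top",(252,275),.045)))
E
```

```text
head [0.4844 0.2424 0.1879] 0.0029
[0.4856 0.2425 0.19  ] [0.4823 0.2431 0.19  ]
rim [0.5325 0.0366 0.0847] 0.002
[0.5334 0.037  0.085 ] [0.5315 0.0365 0.085 ]
top F [0.4516 0.2336 0.135 ] B [0.5842 0.265  0.135 ] len 0.1363 w 0.0597 0.0576 yaw 13.30958648135772 slot [0.4856 0.2417 0.135 ]
side F [0.4463 0.2421 0.135 ] B [0.582  0.2663 0.135 ] len 0.1378 w 0.0608 0.0394 yaw 10.109436289896303 slot [0.4808 0.2482 0.135 ]
(array([0.45071579, 0.23598536, 0.12207553]), np.float64(0.00164824540290852))
bigprobe [0.4977 0.4006 0.2   ] petri [0.3709 0.0553 0.045 ]
```

Request:
jog_arm([
  [0.019,0.05,0.002],
  [0.019,0.05,0.002],
  [0.019,0.05,0.002],
  [0.019,0.05,0.002],
  [0.019,0.05,0.002],
], hand=[0.085,0.085,0.085,0.085,0.085], yaw=[-0.01,-0.01,-0.01,-0.01,-0.01])

```text
time_s: 0.72
position: [0.295, -0.2607, 0.2582]
tool_rot: [[0.949, 0.316, -0.0], [0.316, -0.949, 0.0], [0.0, -0.0, -1.0]]
ft_force: [0.8, 0.3, 1.4]
grip_width: 0.0853
gripper_force: 0.0
```

Request:
jog_arm([
  [0.019,0.05,0.002],
  [0.019,0.05,0.002],
  [0.019,0.05,0.002],
  [0.019,0.05,0.002],
  [0.019,0.05,0.002],
], hand=[0.085,0.085,0.085,0.085,0.085], yaw=[-0.01,-0.01,-0.01,-0.01,-0.01])

```text
time_s: 1.35
position: [0.39, -0.0106, 0.2684]
tool_rot: [[0.963, 0.268, -0.0], [0.268, -0.963, -0.0], [-0.0, 0.0, -1.0]]
ft_force: [0.1, -1.0, 0.2]
grip_width: 0.0852
gripper_force: 0.0
```

Request:
jog_arm([
  [0.019,0.05,0.002],
  [0.019,0.05,0.002],
  [0.019,0.05,0.002],
  [0.018,0.05,0.002],
  [0,0,0],
], hand=[0.085,0.085,0.085,0.085,0.085], yaw=[-0.01,-0.01,-0.01,-0.01,-0.01])

```text
time_s: 1.98
position: [0.4651, 0.1902, 0.2756]
tool_rot: [[0.975, 0.224, -0.001], [0.224, -0.975, 0.0], [-0.001, -0.0, -1.0]]
ft_force: [-0.6, -0.5, 0.2]
grip_width: 0.0849
gripper_force: 0.0
```

```bash
python3 - <<'E'
from h import *
s=env.observe();np.savez("w1.npz",p=s["position"],R=s["tool_rot"])
cv2.imwrite("pics/w1.png",env.get_image("wrist")[:,:,::-1]);print(s["position"])
E
```

```text
[0.4650558  0.19019083 0.27561148]
```

View pics/w1.png

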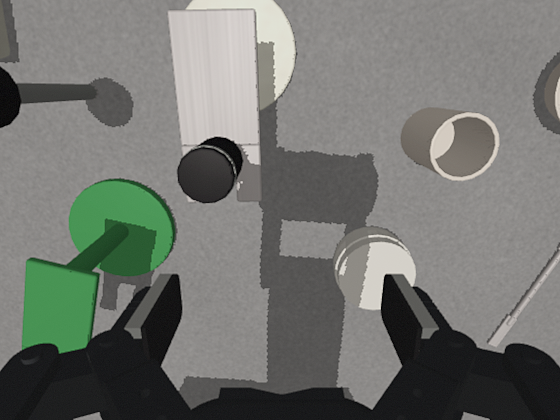

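The wrist view shows the head's top face at (208,174), the fork's back corners at (168,11) and (255,9), its front edge near row 201, and the beaker rim at (465,146).

```bash
python3 - <<'E'
from h import *
w=np.load("w1.npz");P=(w["p"],w["R"]);r=lambda v:np.round(v,4)
print("head",r(onz("wrist",(208,174),.19,P)),"rim",r(onz("wrist",(465,146),.085,P)))
c=[onz("wrist",u,.135,P) for u in((168,11),(255,9),(188,201),(261,201),(259,145),(182,147))]
for k in c:print(r(k))
for a,b in((2,0),(3,1)):
    d=c[b]-c[a];print(np.degrees(np.arctan2(d[1],d[0])),np.linalg.norm(d))
d=(c[0]+c[1]-c[2]-c[3])/2;d/=np.linalg.norm(d);print("slot",r((c[2]+c[3])/2+.035*d))
E
```

```text
head [0.4854 0.2396 0.19  ] rim [0.5322 0.0363 0.085 ]
[0.5743 0.2916 0.135 ]
[0.5884 0.2353 0.135 ]
[0.4448 0.2599 0.135 ]
[0.4577 0.2038 0.135 ]
[0.5005 0.2143 0.135 ]
[0.4861 0.2703 0.135 ]
13.773442886615449 0.1333106923757289
13.537859312996625 0.13451350074148755
slot [0.4853 0.2401 0.135 ]
```

Request:
jog_arm([
  [0.02,0.05,0],
  [0,0,-0.03],
  [0,0,-0.03],
  [0,0,-0.03],
  [0,0,-0.0216],
], hand=[0.085,0.085,0.085,0.085,0.085], yaw=[0.01,0,0,0,0])

```text
time_s: 2.65
position: [0.4843, 0.2362, 0.1635]
tool_rot: [[0.974, 0.228, -0.002], [0.228, -0.974, -0.001], [-0.002, 0.0, -1.0]]
ft_force: [1.0, 0.0, -0.2]
grip_width: 0.0849
gripper_force: 0.0
```

Request:
jog_arm([
  [0,0,0],
  [0,0,0],
  [0,0,0],
  [0,0,0],
  [0,0,0],
], hand=[0.06,0.045,0.04,0.035,0.03], yaw=[0,0,0,0,0], grip_force=30)

```text
time_s: 3.28
position: [0.4851, 0.2377, 0.1658]
tool_rot: [[0.973, 0.23, 0.002], [0.23, -0.973, 0.0], [0.002, 0.0, -1.0]]
ft_force: [-2.2, 0.7, 6.4]
grip_width: 0.0355
gripper_force: 29.2
```

Request:
jog_arm([
  [0,0,0],
  [0,0,0],
  [0,0,0],
  [0,0,0],
  [0,0,0],
], hand=[0.02,0.02,0.02,0.02,0.02], yaw=[0,0,0,0,0], grip_force=40)

```text
time_s: 3.9
position: [0.4851, 0.2378, 0.1658]
tool_rot: [[0.973, 0.23, 0.002], [0.23, -0.973, 0.0], [0.002, 0.0, -1.0]]
ft_force: [-1.2, 0.2, 6.9]
grip_width: 0.0351
gripper_force: 39.1
```

Request:
jog_arm([
  [0,0,0.004],
  [0,0,0.004],
  [0,0,0.004],
  [0,0,0],
  [0,0,0],
], hand=[0.02,0.02,0.02,0.02,0.02], yaw=[0,0,0,0,0])

```text
time_s: 4.53
position: [0.4849, 0.2376, 0.1768]
tool_rot: [[0.973, 0.23, 0.0], [0.23, -0.973, 0.0], [0.0, -0.0, -1.0]]
ft_force: [-0.9, 1.9, -1.1]
grip_width: 0.0351
gripper_force: 40.0
```

```bash
python3 - <<'E'
from h import *
s=env.observe();np.savez("w2.npz",p=s["position"],R=s["tool_rot"]);print(s["position"],s["ft_force"],s["wrist_torque"])
a=env.get_image("wrist")[:,:,::-1]
b=env.get_image("side")[:,:,::-1]
b=cv2.resize(b[190:330,170:310],(420,420),interpolation=cv2.INTER_CUBIC)
cv2.imwrite("pics/w2.png",cv2.resize(np.hstack([a,b]),(800,343)))
E
```

```text
[0.48485435 0.23764881 0.17676182] [-0.85288454  1.88578853 -1.05573569] [ 0.27059301  0.05241733 -0.0226314 ]
```

View pics/w2.png

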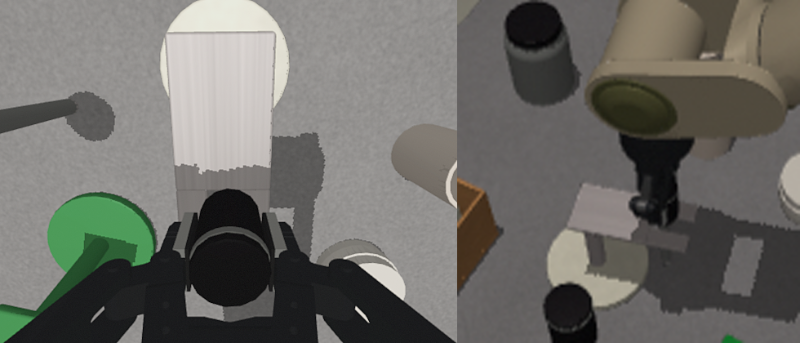

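The left half shows the head between the pads and the fork under it; the right half shows the head gripped upright just above the fork. Next I measure the fork's midline and slide out.

```bash
python3 - <<'E'
from h import *
w=np.load("w2.npz");P=(w["p"],w["R"]);k=560/457.1
c=[onz("wrist",(u*k,v*k),.135,P) for u,v in((166,33),(274.5,32),(177,200),(271,185))]
for p in c:print(np.round(p,4),np.round((P[1].T@(p-P[0]))*1000,1))
E
```

```text
[0.5748 0.2921 0.135 ] [100.1 -32.4  41.8]
[0.5883 0.2368 0.135 ] [100.5  24.6  41.8]
[0.4813 0.2699 0.135 ] [  3.9 -32.2  41.8]
[0.5047 0.2149 0.135 ] [14.  26.7 41.8]
```

Request:
jog_arm([
  [-0.0097,-0.0023,0.001],
  [-0.0146,-0.0035,0],
  [-0.0194,-0.0047,0],
  [-0.0194,-0.0047,0],
  [-0.0097,-0.0023,0],
], hand=[0.02,0.02,0.02,0.02,0.02], yaw=[0,0,0,0,0])

```text
time_s: 5.25
position: [0.4107, 0.2197, 0.1778]
tool_rot: [[0.973, 0.23, -0.0], [0.23, -0.973, -0.001], [-0.001, 0.0, -1.0]]
ft_force: [0.1, 0.9, -1.8]
grip_width: 0.0352
gripper_force: 40.0
```

Request:
jog_arm([
  [0,-0.01,0.02],
  [0,-0.01,0.025],
  [0,-0.01,0.025],
  [0,-0.01,0.02],
  [0.01,-0.02,0],
], hand=[0.02,0.02,0.02,0.02,0.02], yaw=[0,0,0,0,0])

```text
time_s: 5.88
position: [0.4222, 0.1599, 0.2692]
tool_rot: [[0.973, 0.231, 0.003], [0.231, -0.973, 0.0], [0.003, 0.001, -1.0]]
ft_force: [0.5, 0.6, -3.0]
grip_width: 0.0353
gripper_force: 40.1
```

Request:
jog_arm([
  [0.03,-0.03,0],
  [0.03,-0.035,0],
  [0.03,-0.035,0],
  [0.0218,-0.0232,0],
  [0,0,0],
], hand=[0.02,0.02,0.02,0.02,0.02], yaw=[0,0,0,0,0])

```text
time_s: 6.5
position: [0.5347, 0.0352, 0.267]
tool_rot: [[0.974, 0.227, -0.001], [0.227, -0.974, -0.0], [-0.001, 0.0, -1.0]]
ft_force: [-0.4, 0.7, -1.1]
grip_width: 0.0353
gripper_force: 40.2
```

```bash
python3 - <<'E'
from h import *
s=env.observe();np.savez("w3.npz",p=s["position"],R=s["tool_rot"]);print(s["time_s"],s["position"],s["ft_force"],s["wrist_torque"])
a=env.get_image("wrist")[:,:,::-1]
b=env.get_image("side")[:,:,::-1];cv2.imwrite("pics/s3.png",b)
cv2.imwrite("pics/w3raw.png",a)
b=cv2.resize(b[150:290,200:340],(420,420),interpolation=cv2.INTER_CUBIC)
cv2.imwrite("pics/w3.png",cv2.resize(np.hstack([a,b]),(800,343)))
E
```

```text
6.5 [0.53467888 0.03524418 0.26703775] [-0.42734167  0.68175082 -1.145584  ] [ 0.02314981  0.00987275 -0.04749217]
```

View pics/w3.png

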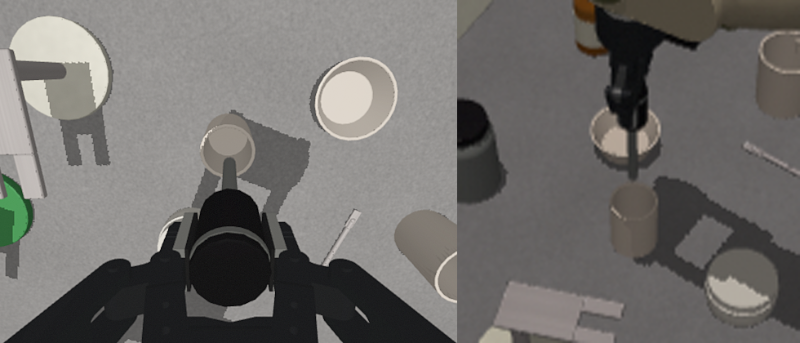

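Wrist view (left): the shaft's lower end is at (230,158), with the beaker rim ahead of it. The side crop shows the tip at (632,180), above the beaker mouth. I triangulate the tip.

```bash
python3 - <<'E'
from h import *
w=np.load("w3.npz");P=(w["p"],w["R"]);k=980/800
p,e=two(ray("wrist",(230*k,158*k),P),ray("side",(200+(632*k-560)/3,150+180*k/3)))
print(np.round(p,4),e,P[0][2]-p[2]); 
for z in(.12,.126,.13):print(np.round(onz("wrist",(230*k,158*k),z,P),4),np.round(onz("side",(271.4,223.5),z),4))
print("rim",[np.round(onz("wrist",(228*k,149*k),.085,P),4)])
E
```

```text
[0.5347 0.0334 0.1201] 0.0009571904435225974 0.14691946498815853
[0.5351 0.0337 0.12  ] [0.5345 0.0329 0.12  ]
[0.5368 0.0341 0.126 ] [0.5323 0.0371 0.126 ]
[0.538  0.0344 0.13  ] [0.5309 0.0399 0.13  ]
rim [array([0.5344, 0.0357, 0.085 ])]
```

Request:
jog_arm([
  [-0.001,0.002,0],
  [0,0,-0.02],
  [0,0,-0.02],
  [0,0,-0.02],
  [0,0,-0.019],
], hand=[0.02,0.02,0.02,0.02,0.02], yaw=[0,0,0,0,0])

```text
time_s: 7.22
position: [0.5322, 0.0398, 0.1884]
tool_rot: [[0.973, 0.231, 0.0], [0.231, -0.973, -0.0], [0.0, 0.0, -1.0]]
ft_force: [0.6, 0.3, -1.6]
grip_width: 0.035
gripper_force: 40.3
```

Request:
jog_arm([
  [0,0,0],
  [0,0,0],
  [0,0,0],
  [0,0,0],
  [0,0,0],
], hand=[0.02,0.02,0.02,0.02,0.02], yaw=[0,0,0,0,0])

```text
time_s: 7.85
position: [0.5328, 0.0389, 0.1889]
tool_rot: [[0.973, 0.23, 0.0], [0.23, -0.973, -0.0], [0.0, 0.0, -1.0]]
ft_force: [0.8, 0.6, -1.9]
grip_width: 0.0357
gripper_force: 40.3
```

Request:
jog_arm([
  [0,0,0],
  [0,0,0],
  [0,0,0],
  [0,0,0],
  [0,0,0],
], hand=[0.02,0.02,0.02,0.02,0.02], yaw=[0,0,0,0,0])

```text
time_s: 8.48
position: [0.5328, 0.0389, 0.1887]
tool_rot: [[0.973, 0.23, -0.0], [0.23, -0.973, 0.0], [-0.0, -0.0, -1.0]]
ft_force: [0.4, -0.1, -1.3]
grip_width: 0.0349
gripper_force: 40.3
```

Request:
jog_arm([
  [0,0,0],
  [0,0,0],
  [0,0,0],
  [0,0,0],
  [0,0,0],
], hand=[0.02,0.02,0.02,0.02,0.02], yaw=[0,0,0,0,0])

```text
time_s: 9.1
position: [0.5328, 0.0389, 0.1887]
tool_rot: [[0.973, 0.23, 0.0], [0.23, -0.973, -0.0], [0.0, 0.0, -1.0]]
ft_force: [-0.4, -0.5, -2.8]
grip_width: 0.0352
gripper_force: 40.3
```

Request:
jog_arm([
  [0,0,0.02],
  [0,0,0.02],
  [0,0,0.02],
  [0,0,0.02],
  [-0.01,0.01,0],
], hand=[0.02,0.02,0.02,0.02,0.02], yaw=[0,0,0,0,0])

```text
time_s: 9.72
position: [0.5231, 0.0488, 0.2695]
tool_rot: [[0.973, 0.229, 0.003], [0.229, -0.973, -0.0], [0.002, 0.001, -1.0]]
ft_force: [0.3, 0.2, -0.7]
grip_width: 0.0353
gripper_force: 40.3
```

Request:
jog_arm([
  [-0.03,0.03,0],
  [-0.03,0.035,0],
  [-0.03,0.035,0],
  [-0.0208,0.035,0],
  [0,0.02,0],
], hand=[0.02,0.02,0.02,0.02,0.02], yaw=[0,0,0,0,0])

```text
time_s: 10.35
position: [0.4094, 0.2055, 0.268]
tool_rot: [[0.973, 0.232, -0.001], [0.232, -0.973, 0.0], [-0.001, -0.0, -1.0]]
ft_force: [0.7, 0.2, -1.3]
grip_width: 0.0352
gripper_force: 40.4
```

Request:
jog_arm([
  [0,0.0194,-0.02],
  [0,0,-0.025],
  [0,0,-0.025],
  [0,0,-0.018],
  [0,0,0],
], hand=[0.02,0.02,0.02,0.02,0.02], yaw=[0,0,0,0,0])

```text
time_s: 10.98
position: [0.4104, 0.2233, 0.1792]
tool_rot: [[0.973, 0.23, -0.004], [0.23, -0.973, -0.001], [-0.004, -0.0, -1.0]]
ft_force: [-1.0, 0.3, -1.2]
grip_width: 0.0351
gripper_force: 40.4
```

```bash
python3 - <<'E'
from h import *
s=env.observe();np.savez("w4.npz",p=s["position"],R=s["tool_rot"]);print(s["time_s"],s["position"],s["ft_force"],s["wrist_torque"])
a=env.get_image("wrist")[:,:,::-1]
b=env.get_image("side")[:,:,::-1];cv2.imwrite("pics/s4.png",b)
cv2.imwrite("pics/w4raw.png",a)
b=cv2.resize(b[210:350,190:330],(420,420),interpolation=cv2.INTER_CUBIC)
cv2.imwrite("pics/w4.png",cv2.resize(np.hstack([a,b]),(800,343)))
E
```

```text
10.975 [0.41039036 0.22332041 0.17921068] [-1.02464539  0.2653784  -1.22359657] [ 0.01806709  0.0387318  -0.04430424]
```

View pics/w4.png

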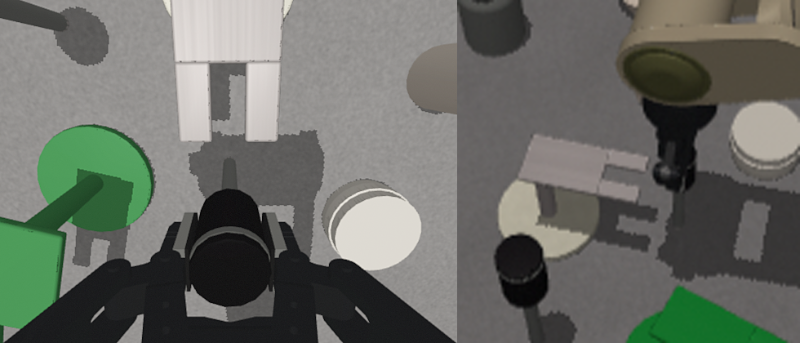

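The left half shows the slot ahead: rear edge at row 63, columns 210–247, prong ends near row 139. The shaft tip at (229,160) is in line with it.

```bash
python3 - <<'E'
from h import *
w=np.load("w4.npz");P=(w["p"],w["R"]);k=1.225
for u,v in((210,63),(247,63),(211,139.5),(247.5,139.5),(177,63),(281,63),(179,140),(278,139.5)):
    p=onz("wrist",(u*k,v*k),.135,P);print(np.round(p,4),np.round((P[1].T@(p-P[0]))*1000,1))
g=P[0][2]
for z in(g-.141,g-.147):
    p=onz("wrist",(229.3*k,159*k),z,P);print("tip",np.round((P[1].T@(p-P[0]))*1000,1))
E
```

```text
[0.491  0.2524 0.135 ] [85.3 -9.7 43.9]
[0.4956 0.2326 0.135 ] [85.3 10.6 43.9]
[0.4492 0.2429 0.135 ] [ 42.4 -10.1  44. ]
[0.4542 0.2217 0.135 ] [42.4 11.7 44. ]
[0.4868 0.27   0.135 ] [ 85.3 -27.8  43.9]
[0.4999 0.2144 0.135 ] [85.3 29.2 43.9]
[0.4445 0.2614 0.135 ] [ 42.1 -29.2  44. ]
[0.4583 0.2039 0.135 ] [42.4 29.9 44. ]
tip [  0.9   0.9 141. ]
tip [ -0.9   0.9 147. ]
```

Request:
jog_arm([
  [0.0097,0.0023,0],
  [0.0146,0.0035,0],
  [0.0146,0.0035,0],
  [0.0097,0.0023,0],
  [0,0,0],
], hand=[0.02,0.02,0.02,0.02,0.02], yaw=[0,0,0,0,0])

```text
time_s: 11.7
position: [0.4612, 0.235, 0.1807]
tool_rot: [[0.973, 0.23, 0.0], [0.23, -0.973, 0.0], [0.0, -0.0, -1.0]]
ft_force: [0.1, -0.5, -1.3]
grip_width: 0.035
gripper_force: 40.4
```

Request:
jog_arm([
  [0.0097,0.0023,0],
  [0.0097,0.0023,0],
  [0.0054,0.0013,0],
  [0,0,0],
  [0,0,0],
], hand=[0.02,0.02,0.02,0.02,0.02], yaw=[0,0,0,0,0])

```text
time_s: 12.32
position: [0.4852, 0.2408, 0.1807]
tool_rot: [[0.973, 0.23, -0.0], [0.23, -0.973, -0.0], [-0.0, 0.0, -1.0]]
ft_force: [-0.5, 0.3, -0.5]
grip_width: 0.0356
gripper_force: 40.4
```

Request:
jog_arm([
  [0,0,-0.003],
  [0,0,-0.003],
  [0,0,-0.003],
  [0,0,-0.002],
  [0,0,0],
], hand=[0.02,0.02,0.02,0.02,0.02], yaw=[0,0,0,0,0])

```text
time_s: 12.95
position: [0.4854, 0.2408, 0.1696]
tool_rot: [[0.973, 0.23, -0.0], [0.23, -0.973, -0.0], [-0.0, -0.0, -1.0]]
ft_force: [0.4, -1.0, -0.7]
grip_width: 0.035
gripper_force: 40.4
```

Request:
jog_arm([
  [0,0,-0.0015],
  [0,0,0],
  [0,0,-0.001],
  [0,0,0],
  [0,0,0],
], hand=[0.02,0.02,0.02,0.02,0.02], yaw=[0,0,0,0,0])

```text
time_s: 13.58
position: [0.4854, 0.2408, 0.1672]
tool_rot: [[0.973, 0.23, -0.0], [0.23, -0.973, 0.0], [-0.0, -0.0, -1.0]]
ft_force: [-0.0, -0.1, -2.0]
grip_width: 0.0354
gripper_force: 40.4
```

Request:
jog_arm([
  [0,0,-0.001],
  [0,0,0],
  [0,0,-0.0005],
  [0,0,0],
  [0,0,0],
], hand=[0.02,0.02,0.02,0.02,0.02], yaw=[0,0,0,0,0])

```text
time_s: 14.2
position: [0.4854, 0.2408, 0.1659]
tool_rot: [[0.973, 0.23, 0.0], [0.23, -0.973, 0.0], [0.0, 0.0, -1.0]]
ft_force: [-1.5, -0.0, 1.1]
grip_width: 0.035
gripper_force: 40.6
```

Request:
jog_arm([
  [0,0,-0.0005],
  [0,0,0],
  [0,0,0],
  [0,0,0],
  [0,0,0],
], hand=[0.02,0.02,0.036,0.038,0.042], yaw=[0,0,0,0,0], grip_force=20)

```text
time_s: 14.82
position: [0.4854, 0.2408, 0.1651]
tool_rot: [[0.973, 0.23, -0.0], [0.23, -0.973, -0.0], [-0.0, 0.0, -1.0]]
ft_force: [-0.7, -0.2, -0.0]
grip_width: 0.0424
gripper_force: 0.0
```

Request:
jog_arm([
  [0,0,0],
  [0,0,0],
  [0,0,0],
  [0,0,0],
  [0,0,0],
], hand=[0.05,0.06,0.07,0.08,0.085], yaw=[0,0,0,0,0])

```text
time_s: 15.45
position: [0.4854, 0.2408, 0.1652]
tool_rot: [[0.973, 0.23, 0.0], [0.23, -0.973, 0.0], [0.0, -0.0, -1.0]]
ft_force: [-0.3, -0.0, 0.1]
grip_width: 0.0851
gripper_force: 0.0
```

Request:
jog_arm([
  [0,0,0.01],
  [0,0,0.025],
  [0,0,0.03],
  [0,0,0.03],
  [0,0,0.02],
], hand=[0.085,0.085,0.085,0.085,0.085], yaw=[0,0,0,0,0])

```text
time_s: 16.08
position: [0.4855, 0.2408, 0.2825]
tool_rot: [[0.973, 0.23, 0.002], [0.23, -0.973, 0.001], [0.002, 0.0, -1.0]]
ft_force: [-0.8, 0.3, -0.4]
grip_width: 0.0853
gripper_force: 0.0
```

Request:
jog_arm([
  [-0.01,-0.04,0],
  [-0.01,-0.05,0],
  [-0.01,-0.05,0],
  [0,-0.01,0],
  [0,0,0],
], hand=[0.085,0.085,0.085,0.085,0.085], yaw=[0,0,0,0,0])

```text
time_s: 16.7
position: [0.4556, 0.0907, 0.2808]
tool_rot: [[0.974, 0.229, 0.001], [0.229, -0.974, 0.0], [0.001, -0.0, -1.0]]
ft_force: [0.1, 0.9, -0.1]
grip_width: 0.0851
gripper_force: 0.0
```

```bash
python3 - <<'E'
from h import *
s=env.observe();print(s["time_s"],s["position"],s["ft_force"])
b=env.get_image("side")[:,:,::-1];a=env.get_image("top")[:,:,::-1]
t=cv2.resize(a[165:255,130:290],None,fx=5,fy=5,interpolation=cv2.INTER_CUBIC)
b=cv2.resize(b[150:330,180:340],(400,450),interpolation=cv2.INTER_CUBIC)
cv2.imwrite("pics/end.png",cv2.resize(np.hstack([t,b]),(800,300)))
E
```

```text
16.7 [0.45564258 0.09069493 0.280776  ] [ 0.05100677  0.94467298 -0.09051174]
```

View pics/end.png

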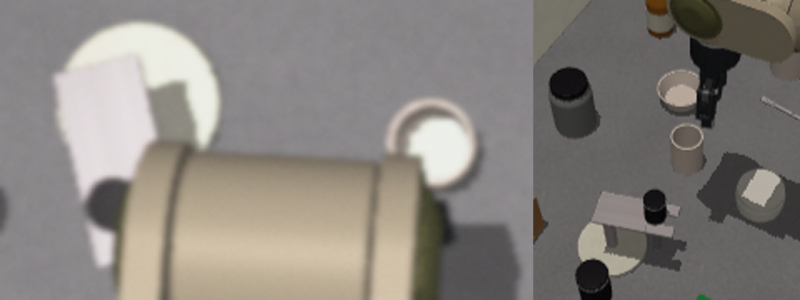

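The side view shows the probe upright in the fork and the beaker in its place. I compare the head's mask with the first picture.

```bash
python3 - <<'E'
from h import *
a=cv2.imread("pics/side0.png");b=env.get_image("side")[:,:,::-1]
def m(i,x0,x1,y0,y1):
    k=(i[y0:y1,x0:x1].max(2)<45).astype(np.uint8);n,_,s,c=cv2.connectedComponentsWithStats(k);j=1+s[1:,4].argmax();return c[j]+[x0,y0],s[j]
for i in(a,b):print(m(i,240,268,258,292))
c=[m(i,240,268,258,292)[0] for i in(a,b)]
print(onz("side",c[1],.163)-onz("side",c[0],.163))
d=np.abs(a.astype(int)-b)[225:260,258:288].max(2);print("beaker diff",(d>40).sum())
E
```

```text
(array([252.61904762, 274.57142857]), array([  6,   7,  14,  20, 231], dtype=int32))
(array([252.53508772, 273.70614035]), array([  6,   6,  14,  21, 228], dtype=int32))
[ 0.0014995  -0.00227517  0.        ]
beaker diff 28
```

```bash
python3 -c "
from rig import env
print(env.close_job())"
```

```text
the job is handed in; nothing more can be done
None
```

I dipped the small probe upright to about half the beaker's depth for about 1.9 s, then hung it back in the fork within about 3 mm of where it started. The beaker looked unmoved in the side view, and the job was handed in at about 17 s.

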